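# Hold the spring vice open for the waiting bottle

### The job

Pull the spring vice's sliding jaw open by its upright handle until its pointer lines up with the index mark for the bottle that stands in the aluminium ring: the first mark (the smaller opening) if the small bottle stands there, the second mark (the larger opening) if the large bottle does. The jaw springs shut when let go, so keep hold of the handle and finish while still holding the pointer on that mark, so that I can drop the bottle in. Leave the index riders as they are set, and do not disturb the bottles or the other things on the bench.

Things in the scene. Friction and masses are not known exactly. Their poses are not given: they have to be found in the camera images.
- vice: Spring vice fixed to the bench: base 215 x 96 x 12 mm, grey fixed jaw (top 56 mm up) at its far end. Origin: centre of its underside. x runs along the slide from handle end (-x) to fixed jaw (+x), y left, z up. It opens along -x. Slide guide at x = -50..-22 mm, 48 mm wide, 34 mm high; the rod with the riders (30 mm high) runs along y = 40 mm, x = -88..50 mm.
- jaw: Sliding jaw with slide bar and handle, one piece. Moves only along the vice's -x, 0 mm (shut, as at the start) to 88 mm (end stop), against a spring: 3.3 N when shut, 0.95 N more per 10 mm of opening; it returns when let go. Origin and axes are the vice's when shut. Jaw block 66 mm wide, top 54 mm above the bench, at x = 43..65 mm.
- handle (a point): On the axis of the black upright handle post of the sliding jaw, 65 mm above the bench. The post is round, diameter 18 mm, from 35 to 85 mm above the bench; cap of diameter 20 mm up to 91 mm. It stands at x = -70, y = 0 mm of the jaw's origin. Axes as the vice's. On the vice nothing within 90 mm is higher than 34 mm; a tall beaker with probes stands to the right: come down from above.
- pointer (a point): Tip of the small black pointer line on the left side of the sliding jaw's bar, 29 mm above the bench, beside the index rail; moves with the jaw. Axes as the vice's.
- mark_small (a point): Line on the first brass index rider (10 x 12 x 12 mm, on the rod; the one nearer the pointer when shut): the mark for the small bottle, set anew each time at 30 to 42 mm of opening. The jaw is on the mark when pointer and mark have the same x in the vice's frame. Point 29 mm above the bench. Axes as the vice's.
- mark_large (a point): Line on the second, like brass index rider, farther along the rail towards the handle: the mark for the large bottle, set at 62 to 76 mm of opening. Same meaning and axes as the first mark.
- nest: Low aluminium ring fixed on the bench, outer diameter 84 mm, inner 70 mm, 10 mm high; the bottle to be loaded next stands in it. Origin: centre of its underside. It stands at the right of the bench.
- small_bottle: Small white screw-cap bottle, diameter 28 mm, 60 mm tall; origin: centre of its underside. Stands either in the ring or by itself farther back on the right side.
- large_bottle: Large white screw-cap jar, diameter 60 mm, 100 mm tall; origin: centre of its underside. Stands wherever the small bottle does not: in the ring or by itself farther back on the right side.
- timer: Bench timer, 66 x 62 x 19 mm, a bystander; origin: centre of its underside.
- keeper: White stirring-bar keeper, 30 x 50 x 16 mm, a bystander; origin: centre of its underside.
- beaker: Glass beaker, diameter 64 mm, 80 mm tall, a bystander; origin: centre of its underside.

How it is judged:
By the outcome, as a careful person would: the job done as asked, in the order asked, and still so for the second after the job is handed in, while the arm keeps its last pose, push and grip.
It also fails if it takes over 35 s, if anything falls off the work surface, if the arm or the gripper's body presses on something with over 40 N, if the wrist force passes 120 N, or if a joint passes its speed limit or range.

### The arm

A 6-joint arm with a two-finger parallel gripper is mounted at the origin on a cart in front of the work surface, level with it; the furniture and walls round the work are solid. World frame = base frame: x ahead of the robot, y to its left, z up, the work surface at z = 0. Lengths are in m, angles in rad, forces in N, time in s.
With the tool pointing down it reaches from about 0.425 to 0.95 m from the base axis. Payload 3.5 kg.
Tool frame: the origin (TCP) lies at the very end of the fingers, on their centre line; the grasp point (between the pads) lies 19 mm behind it; z points along the fingers, y is the line along which they close (so a half turn about z gives the same grasp; the last joint's range is limited). The gripper opens to 85 mm and grips with 20 to 120 N. Pads are 22 mm wide; open, the fingers measure 114 mm over their backs; the gripper's body (76 mm by 85 mm) begins 54 mm behind the grasp point. The pads swing forward as they close: fully open they stand 13 mm farther back than shut.
Start: joints at [-1.484, 0.286, 1.577, -0, 1.279, -0.15], TCP at [0.158, -0.656, 0.231] pointing down, gripper open.
Joint ranges: [-2.77, 2.77], [-0.9, 2.22], [0.21, 2.48], [-1.53, 4.67], [0.24, 2.81], [-2.84, 2.84]. Speed limits (rad/s): [2.79, 2.79, 3.14, 3.14, 3.14, 3.14].

### API

Orientations are given as a unit quaternion [x, y, z, w].
In Python, from plant import ctrl gives the robot as it stands.
- The arm moves only by the tool step_hand, called as name(argument=value, ...) on one line, values as JSON. Schema: {"type":"object","properties":{"offsets":{"type":"array","items":{"type":"number"},"minItems":7,"maxItems":70},"force":{"type":"number"},"only":{"type":"string"},"quiet":{"type":"boolean"},"lines":{"type":"string"}},"required":["offsets"],"additionalProperties":false}. offsets is one flat list of numbers that holds 1 to 10 rows one after another, with no inner brackets; each row has 7 numbers: dx, dy, dz in units of 5 mm, then a rotation vector rx, ry, rz in rad, then the opening from 0.0 (shut) to 1.0 (fully open); each row is the pose to reach, as a shift and turn from the pose commanded when the call began, along the tool's axes at that moment; what a row does not reach only later rows make up. A row lasts 1/8 s, in which the tool goes at most 0.0625 m and 0.188 rad, less where a joint would pass 70% of its speed; a pose out of reach is approached as far as the arm can. The fingers move at their own pace and stop on an object; force is the grip in N (left out, the last holds). Time passes only in rows, so rows that do not move let the fingers close. The tool returns the time, the measured TCP pose, the force, the opening and the grip force at its end. only (a regular expression) keeps the lines of the reply that match it, lines (a string "A,B") keeps lines A to B, and quiet returns only ok. Input that does not fit is refused with a message, and nothing moves.
- ctrl.get_state(): the state, without advancing time (a new reading comes with each control period).
- ctrl.read_camera(name): name is "side" or "top" or "wrist"; returns a dict with "pixels" (400x640x3 uint8, red, green, blue), "camera_matrix" (3x3 intrinsics, pixels), "xyz" and "orientation" of the camera in the world. Camera axes: x right, y down, z forward; pixel columns grow to the right and rows downward; lengths in m; the calibration is good to about 2 mm. A picture is of the moment at which its call begins. There is no depth.
- ctrl.sign_off(): hands the job in; it is judged then, once.
The state is a dict: "time": time; "qpos": joint angles; "dq": joint speeds; "joint_efforts": joint torques, N m; "eef_pos": TCP position; "tcp_rot": TCP orientation; "contact_force": force on the tool from outside, world axes, zero at the start; "wrist_torque": the same for the moment, N m; "opening": opening from 0.0 (shut) to 1.0 (fully open); "finger_force": force on a finger pad.
Only numpy, scipy, OpenCV 4.12 (cv2) and the standard library are available. Lean on these libraries where they do the work, as an engineer would, in place of code of your own. Each camera call takes 0.05 s, during which the arm holds its last target. There are 200 camera calls.

## Working session

There is one attempt and no reset: what is moved stays moved. The work goes in short steps, Python scripts to look and compute and a tool call to move; the robot and the scene stay as the last step left them, time stands still between calls to the robot, and variables do not carry over. Pictures are saved under pics/ and viewed, at most 10 in all, crops included, and the job is handed in when it is done.

```bash
ls; mkdir -p pics; cat > h.py <<'E'
import numpy as np, cv2
from scipy.spatial.transform import Rotation as R
from plant import ctrl
def shot(name,fn):
    c=ctrl.read_camera(name); np.savez('pics/'+fn+'.npz',**{k:np.array(c[k]) for k in('pixels','camera_matrix','xyz','orientation')})
    cv2.imwrite('pics/'+fn+'.png',c['pixels'][:,:,::-1]); return c
def load(fn): return dict(np.load('pics/'+fn+'.npz'))
def Rm(c):
    o=np.array(c['orientation']); return o if o.shape==(3,3) else R.from_quat(o).as_matrix()
def ray(c,u,v,z):
    d=Rm(c)@np.linalg.inv(c['camera_matrix'])@[u,v,1]; o=np.array(c['xyz']); return o+d*(z-o[2])/d[2]
def proj(c,p):
    q=np.array(c['camera_matrix'])@Rm(c).T@(np.array(p)-c['xyz']); return q[:2]/q[2]
E
python3 - <<'E'
from h import *
for n in('top','side','wrist'):
    c=shot(n,n+'0'); print(n,c['xyz'],c['orientation'],np.array(c['camera_matrix']).tolist())
s=ctrl.get_state(); print(s)
E
```

```text
pics
plant.py
top [0.29400651 0.00615597 1.1298071 ] [ 0.71411966 -0.69467609  0.0651392  -0.05670202] [[390.92721098357805, 0.0, 321.32320511965344], [0.0, 390.92721098357805, 199.05887665801276], [0.0, 0.0, 1.0]]
side [0.66662784 0.57291771 0.90164621] [ 0.14339898  0.94340181 -0.29498004 -0.04915817] [[379.64121103987645, 0.0, 316.7467184843663], [0.0, 379.64121103987645, 202.18408466566706], [0.0, 0.0, 1.0]]
wrist [ 0.23225238 -0.63723836  0.3720444 ] [ 0.7768452  -0.61147288 -0.0937185   0.11759802] [[345.87954959889544, 0.0, 316.79926506880685], [0.0, 345.87954959889544, 202.1962124085928], [0.0, 0.0, 1.0]]
{'time': 0.15, 'qpos': array([-1.48403671e+00,  2.86994309e-01,  1.57784425e+00, -2.06770223e-06,
        1.27859843e+00, -1.50034480e-01]), 'dq': array([-0.00086514, -0.00307261, -0.00386135, -0.00092035, -0.0002841 ,
       -0.00033137]), 'joint_efforts': array([ 9.93940812e-04, -4.06606829e+01, -2.93141323e+01, -1.60645614e-04,
        3.95380703e-03, -2.30918602e-06]), 'eef_pos': array([ 0.1583073 , -0.65564718,  0.23024159]), 'tcp_rot': array([ 9.92998796e-01,  1.18120875e-01,  2.81808755e-05, -9.21736960e-04]), 'contact_force': array([-0.57916284,  0.59109918,  0.73863213]), 'wrist_torque': array([ 0.03394707, -0.02588491,  0.02779608]), 'finger_force': 0.0, 'opening': 0.9989361291113161}
```

View pics/top0.png

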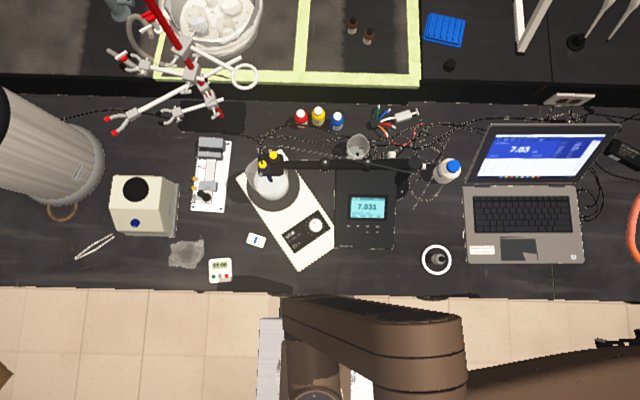

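View pics/side0.png

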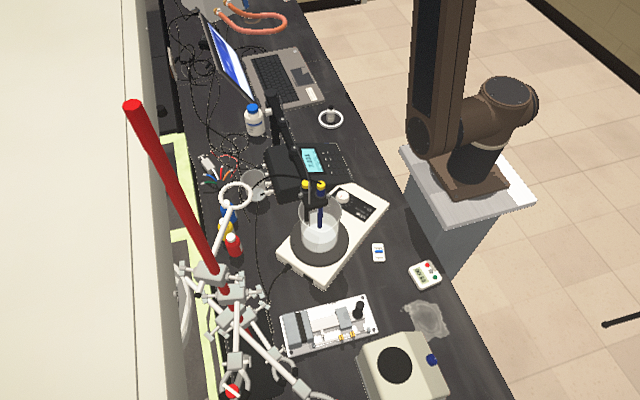

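The top view shows the vice at about (210,172), with its handle near (204,197). The ring is at (437,260) with a small bottle-like object in it, and a blue-capped bottle stands farther back at (447,170). I'll zoom in on these.

```bash
python3 - <<'E'
from h import *
t=load('top0')['pixels'][:,:,::-1];s=load('side0')['pixels'][:,:,::-1]
def crop(i,x,y,w,h,k): return cv2.resize(i[y:y+h,x:x+w],None,fx=k,fy=k,interpolation=cv2.INTER_CUBIC)
a=crop(t,180,130,60,90,6.666666)   # 400x600
a=cv2.resize(a,(400,600)); b=cv2.resize(crop(s,275,285,110,80,1),(400,291),interpolation=cv2.INTER_CUBIC)
c=cv2.resize(crop(s,235,90,120,50,1),(400,167),interpolation=cv2.INTER_CUBIC)
d=cv2.resize(crop(t,410,150,60,130,1),(65,142),interpolation=cv2.INTER_CUBIC)
o=np.zeros((600,800,3),np.uint8);o[:,:400]=a;o[:291,400:]=b;o[291:458,400:]=c;o[458:,400:465]=d
cv2.imwrite('pics/c1.png',o)
c=load('top0')
print(ray(c,437,260,0.03),ray(c,447,170,.1), ray(c,204,197,.091))
E
```

```text
[ 0.32249406 -0.33190585  0.03      ] [ 0.56375128 -0.34366761  0.1       ] [0.47170689 0.31157158 0.091     ]
```

View pics/c1.png

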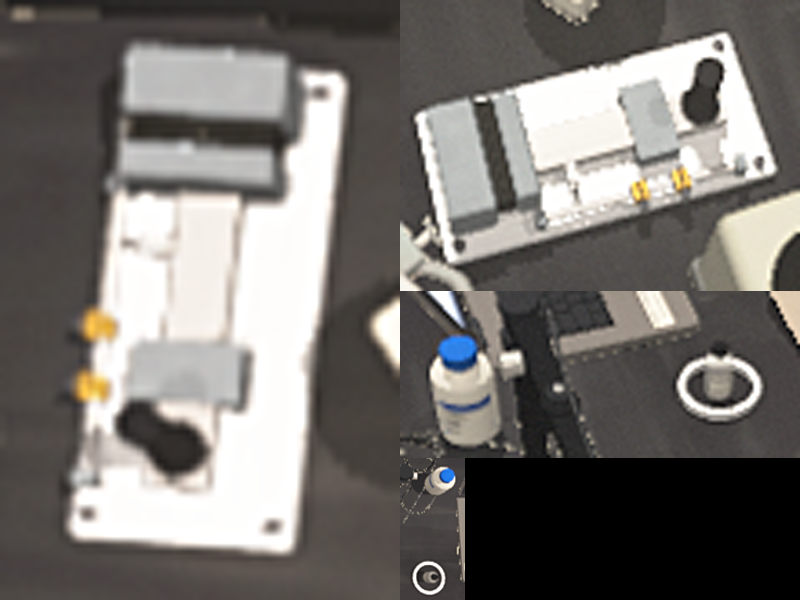

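The ring holds the small bottle, so the target is the first rider, the one nearer the fixed jaw. Next I get the vice pose from the base corners and the rider positions from both views.

```bash
python3 - <<'E'
from h import *
t=load('top0');s=load('side0')
k=60/9
f=lambda u,v:(180+u/400*60-.5,130+v/k-.5)
g=lambda u,v:(275+(u-400)*.275-.5,285+v*.275-.5)
P=lambda n,c,q,z:print(n,ray(c,*q,z)[:2].round(4))
for n,q in dict(TR=(347,72),BR=(297,553),BL=(68,540)).items(): P('top '+n,t,f(*q),.012)
for n,q in dict(TR=(733,33),BR=(776,172),BL=(447,262),TL=(416,115)).items(): P('side '+n,s,g(*q),.012)
P('cap t',t,f(137,420),.091);P('cap s',s,g(711,70),.091)
for n,c in(('t',t),('s',s)):
    h=cv2.cvtColor(c['pixels'],cv2.COLOR_RGB2HSV); m=cv2.inRange(h,(14,120,100),(32,255,255))
    N,_,st,ce=cv2.connectedComponentsWithStats(m)
    for i in range(1,N):
        p=ray(c,*ce[i],.03)
        if st[i,4]>3 and p[1]>.2 and p[0]<.8: print(n,st[i],ce[i].round(1),p.round(4))
w=load('wrist0'); st=ctrl.get_state(); T=R.from_quat(st['tcp_rot'])
print('cam in tool',T.inv().apply(w['xyz']-st['eef_pos']),(T.inv()*R.from_matrix(Rm(w))).as_matrix().round(3).tolist(), T.as_matrix().round(3).tolist())
E
```

```text
top TR [0.6584 0.2666]
top BR [0.4418 0.2739]
top BL [0.4447 0.3726]
side TR [0.4407 0.2806]
side BR [0.4487 0.3745]
side BL [0.662  0.3648]
side TL [0.6579 0.2713]
cap t [0.4837 0.3231]
cap s [0.4821 0.3243]
t [192 176   5   5  17] [194.  178.5] [0.5352 0.3623 0.03  ]
t [191 186   5   4  16] [192.9 187.7] [0.5082 0.3632 0.03  ]
t [ 75 203   2   5   6] [ 75.7 204.8] [0.4493 0.6884 0.03  ]
t [ 47 206   4   9  13] [ 48.4 210.4] [0.4313 0.7623 0.03  ]
t [ 60 214  13   7  24] [ 66.  217.8] [0.4118 0.7103 0.03  ]
t [  0 368  10  18  83] [  2.5 376.9] [-0.0106  0.8173  0.03  ]
s [350 332   5   5  20] [352.  333.9] [0.5108 0.3655 0.03  ]
s [339 335   4   5  19] [340.6 336.9] [0.5375 0.364  0.03  ]
cam in tool [ 0.07623893 -0.00080711 -0.14178071] [[0.0, -0.955, -0.298], [1.0, 0.0, 0.0], [-0.0, -0.298, 0.955]] [[0.972, 0.235, -0.0], [0.235, -0.972, 0.002], [0.0, -0.002, -1.0]]
```
Vice yaw: long axis direction from BR->TR: (0.2166,-0.0073) → yaw ≈ -0.034; riders direction: (.027,-.001)~ -0.045. Handle: (0.483,0.3237). vice centre = handle + R*(70,0) ≈ (.553,.3213). Check: base centre from corners mid of BL(0.4447,.3726)/(.4487,.3745) and TR... (.553,.3205). Good.

Units first: shifts go in units of 5 mm. So 0.325 m is 65, -0.281 m is -56.2.

step_hand(offsets=[0, 0, -12, 0, 0, 0, 1, 4, -4, -24, 0, 0, 0, 1, 12, -12, -28, 0, 0, -0.1, 1, 20, -20, -28, 0, 0, -0.2, 1, 30, -28, -28, 0, 0, -0.3, 1, 40, -36, -28, 0, 0, -0.4, 1, 50, -44, -28, 0, 0, -0.5, 1, 60, -52, -28, 0, 0, -0.6, 1, 65, -56.2, -28, 0, 0, -0.6, 1, 65, -56.2, -28, 0, 0, -0.6, 1])

```text
time: 1.4
eef_pos: [0.4095, -0.3046, 0.3712]
tcp_rot: [0.913, 0.408, 0.0, -0.0]
contact_force: [-0.7, -0.6, -0.2]
opening: 1.004
finger_force: 0.0
```

```bash
python3 - <<'E'
from h import *
s=ctrl.get_state();T=R.from_quat(s['tcp_rot']);x=T.as_matrix()
print(s['time'],s['eef_pos'],np.degrees(np.arctan2(x[1,0],x[0,0])))
for p in((.43,0,.37),(.47,.32,.25)): print(T.inv().apply(np.array(p)-s['eef_pos']).round(3))
E
```

```text
1.4 [ 0.40951162 -0.3045833   0.37124238] 48.20113235951553
[ 0.241 -0.188  0.001]
[ 0.506 -0.371  0.121]
```

step_hand(offsets=[9.6, -7.6, 0, 0, 0, -0.1, 1, 19.2, -15, 0, 0, 0, -0.2, 1, 28.8, -22.4, 0, 0, 0, -0.3, 1, 38.4, -30, 0, 0, 0, -0.4, 1, 48.2, -37.6, 0, 0, 0, -0.5, 1, 58, -44.4, 0, 0, 0, -0.6, 1, 68, -51.2, 0, 0, 0, -0.695, 1, 78, -58, 2, 0, 0, -0.695, 1, 88, -65, 6, 0, 0, -0.695, 1, 96, -70.4, 14, 0, 0, -0.695, 1], quiet=true)

```text
ok
```

step_hand(offsets=[2, 6, 6, 0, 0, 0, 1, 2, 6, 6, 0, 0, 0, 1])

```text
time: 2.9
eef_pos: [0.4985, 0.2919, 0.2676]
tcp_rot: [0.721, 0.693, -0.004, -0.001]
contact_force: [-0.5, -0.5, -0.1]
opening: 1.004
finger_force: 0.0
```

```bash
python3 - <<'E'
from h import *
shot('wrist','w1')
s=ctrl.get_state();T=R.from_quat(s['tcp_rot']);x=T.as_matrix()
print(s['time'],s['eef_pos'],np.degrees(np.arctan2(x[1,0],x[0,0])))
E
```

```text
2.95 [0.4987436  0.29187903 0.27018629] 87.70745570647551
```

View pics/w1.png

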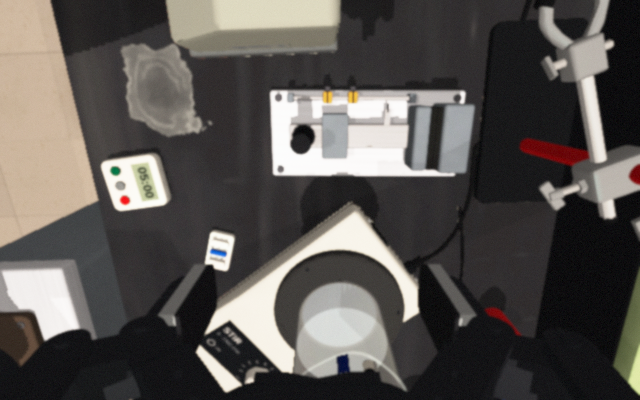

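The wrist view shows the handle cap at (302,138) and the riders at (327,96) and (353,96). The pointer arm appears to be near (388,112).

```bash
python3 - <<'E'
from h import *
c=load('w1');p=c['pixels'][:,:,::-1]
a=cv2.resize(p[80:185,262:475],(800,394),interpolation=cv2.INTER_CUBIC); cv2.imwrite('pics/c2.png',a)
P=lambda n,u,v,z:print(n,ray(c,u,v,z).round(4))
P('TL',271,91,.012);P('TR',466,91,.012);P('BL',273,176,.012);P('cap',302,132,.091);P('r2',327,96,.029);P('r1',353,96,.029);P('ptr',388,118,.029)
print(c['xyz'])
E
```

```text
TL [0.4496 0.3732 0.012 ]
TR [0.6622 0.3648 0.012 ]
BL [0.4444 0.278  0.012 ]
cap [0.4854 0.3359 0.091 ]
r2 [0.5103 0.3657 0.029 ]
r1 [0.5376 0.3646 0.029 ]
ptr [0.5748 0.3407 0.029 ]
[0.50260381 0.36918266 0.4093149 ]
```

View pics/c2.png

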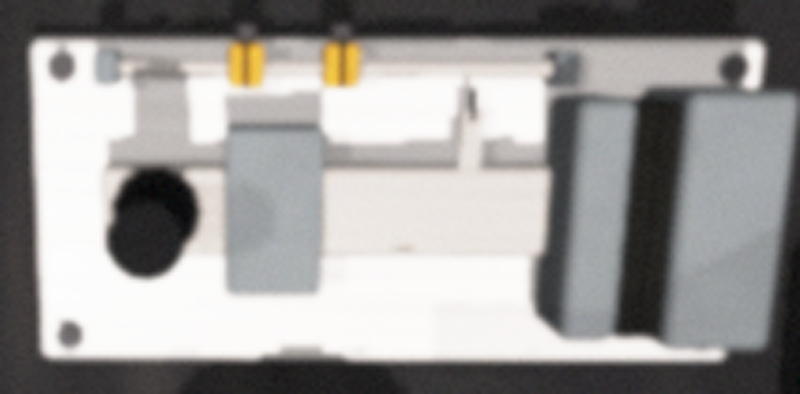

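step_hand(offsets=[6.3, -3.06, 0, 0, 0, 0, 1, 6.3, -3.06, 12, 0, 0, 0, 1, 6.3, -3.06, 24, 0, 0, 0, 1, 6.3, -3.06, 24, 0, 0, 0, 1, 6.3, -3.06, 24, 0, 0, 0, 1])

```text
time: 3.58
eef_pos: [0.4866, 0.3251, 0.1561]
tcp_rot: [0.721, 0.693, 0.002, 0.001]
contact_force: [0.7, -0.2, 1.6]
opening: 0.997
finger_force: 0.0
```

```bash
python3 - <<'E'
from h import *
s=ctrl.get_state();T=R.from_quat(s['tcp_rot']);x=T.as_matrix()
print(s['time'],s['eef_pos'],np.degrees(np.arctan2(x[1,0],x[0,0])))
print(T.inv().apply(np.array([.4845,.324,.046])-s['eef_pos']).round(4))
c=load('w1'); k=3.756
m=ray(c,262+342/k,80+70/k,.029);q=ray(c,262+470/k,80+92/k,.029); m2=ray(c,262+247/k,80+70/k,.029)
u=np.array([.9992,-.0395,0]);print(m,q,(q-m)@u,(q-m2)@u)
E
```

```text
3.575 [0.48661883 0.32510334 0.15610136] 87.71020249371117
[-0.0014 -0.0026  0.1101]
[0.5376309  0.36196464 0.029     ] [0.57355533 0.35461373 0.029     ] 0.03618605410794581 0.06280623516218593
```

To row units: 0.11 m is 22, 0.09 m is 18.

step_hand(offsets=[-0.28, -0.52, 10, 0, 0, 0, 1, -0.28, -0.52, 18, 0, 0, 0, 1, -0.28, -0.52, 22, 0, 0, 0, 1, -0.28, -0.52, 22, 0, 0, 0, 0.7, -0.28, -0.52, 22, 0, 0, 0, 0.4, -0.28, -0.52, 22, 0, 0, 0, 0.2, -0.28, -0.52, 22, 0, 0, 0, 0, -0.28, -0.52, 22, 0, 0, 0, 0, -0.28, -0.52, 22, 0, 0, 0, 0, -0.28, -0.52, 22, 0, 0, 0, 0], force=50)

```text
time: 4.82
eef_pos: [0.4831, 0.3241, 0.0441]
tcp_rot: [0.721, 0.693, 0.001, 0.0]
contact_force: [-0.2, -0.1, 6.9]
opening: 0.196
finger_force: 48.9
```

```bash
python3 - <<'E'
from h import *
shot('wrist','w2')
E
```

```text
(no output)
```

View pics/w2.png

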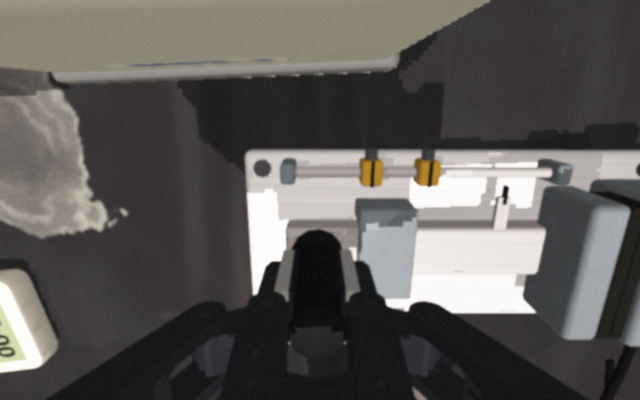

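The handle is gripped. The pointer line is at about (505,190) and the first mark at (429,173), so I pull about 35 mm and then measure.

step_hand(offsets=[0, -1.6, 0, 0, 0, 0, 0, 0, -3.2, 0, 0, 0, 0, 0, 0, -4.8, 0, 0, 0, 0, 0, 0, -6.2, 0, 0, 0, 0, 0, 0, -7, 0, 0, 0, 0, 0, 0, -7, 0, 0, 0, 0, 0, 0, -7, 0, 0, 0, 0, 0])

```text
time: 5.75
eef_pos: [0.4492, 0.3255, 0.0441]
tcp_rot: [0.721, 0.693, 0.003, 0.001]
contact_force: [6.0, -1.4, 4.0]
opening: 0.195
finger_force: 49.9
```

```bash
python3 - <<'E'
from h import *
c=shot('wrist','w3');p=c['pixels'][:,:,::-1]
t=ray(load('w2'),429,173,.029); u=proj(c,t).astype(int);print(u)
x,y=max(0,min(540,u[0]-50)),u[1]-25
np.save('pics/off.npy',[x,y])
cv2.imwrite('pics/c3.png',cv2.resize(p[y:y+70,x:x+100],(800,560),interpolation=cv2.INTER_CUBIC));print(x,y)
E
```

```text
[501 173]
451 148
```

View pics/c3.png

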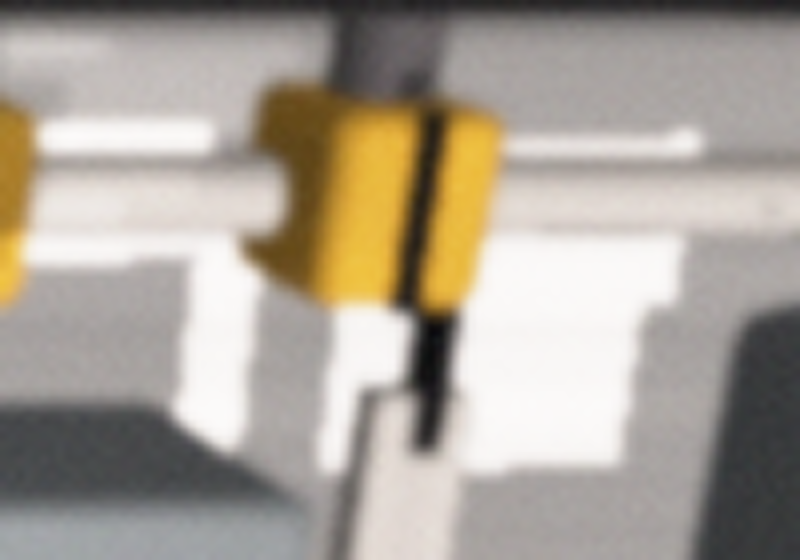

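```bash
python3 - <<'E'
from h import *
u=np.array([.9992,-.0395,0]);v=np.array([.0395,.9992,0])
c=load('w3');g=lambda a,b:(451+a/8-.5,148+b/8-.5)
F=lambda p:((p-[.553,.321,0])@u*1e3,(p-[.553,.321,0])@v*1e3)
w1=load('w1');k=3.756
for z in(.029,.030,.033,.036):
    print(z,'w3 mark far,near',np.round([F(ray(c,*g(a,b),z)) for a,b in((433,112),(405,300))],1).tolist(),'w1',np.round(F(ray(w1,262+342/k-.4,80+65/k-.4,z)),1))
for z in(.026,.029,.032): print(z,'w3 ptr tip,tail',np.round([F(ray(c,*g(a,b),z)) for a,b in((437,318),(426,440))],1).tolist(),'w1 ptr',np.round(F(ray(w1,262+470/k-.4,80+92/k-.4,z)),1))
print(F(c['xyz']))
E
```

```text
0.029 w3 mark far,near [[-17.4, 47.8], [-17.2, 36.6]] w1 [-17.5  42.1]
0.03 w3 mark far,near [[-17.9, 48.0], [-17.8, 36.9]] w1 [-17.5  42.1]
0.033 w3 mark far,near [[-19.6, 48.5], [-19.4, 37.7]] w1 [-17.8  42.1]
0.036 w3 mark far,near [[-21.3, 49.1], [-21.1, 38.4]] w1 [-18.1  42.1]
0.026 w3 ptr tip,tail [[-13.4, 34.8], [-12.9, 27.1]] w1 ptr [19.3 34.7]
0.029 w3 ptr tip,tail [[-15.2, 35.5], [-14.6, 28.0]] w1 ptr [18.8 34.8]
0.032 w3 ptr tip,tail [[-16.9, 36.3], [-16.3, 29.0]] w1 ptr [18.2 34.9]
(np.float64(-104.824886973968), np.float64(76.97524786494091))
```

Triangulation puts both lines at about 29–30 mm height, with roughly 2.3 mm left to pull. That agrees with the tool travel (33.9 of 36.2 mm).

step_hand(offsets=[0, -0.46, 0, 0, 0, 0, 0, 0, -0.46, 0, 0, 0, 0, 0, 0, -0.46, 0, 0, 0, 0, 0, 0, -0.46, 0, 0, 0, 0, 0])

```text
time: 6.3
eef_pos: [0.447, 0.3256, 0.0441]
tcp_rot: [0.721, 0.693, 0.003, 0.002]
contact_force: [6.7, -0.5, 3.3]
opening: 0.201
finger_force: 49.8
```

```bash
python3 - <<'E'
from h import *
c=shot('wrist','w4');p=c['pixels'][:,:,::-1]
s=shot('side','s4')['pixels'][:,:,::-1]; t=shot('top','t4')['pixels'][:,:,::-1]
o=np.zeros((560,800,3),np.uint8)
o[:,:560]=cv2.resize(p[148:218,451:521],(560,560),interpolation=cv2.INTER_CUBIC)
o[:240,560:]=cv2.resize(s[315:345,325:355],(240,240),interpolation=cv2.INTER_CUBIC)
cv2.imwrite('pics/c4.png',o)
E
```

```text
(no output)
```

View pics/c4.png

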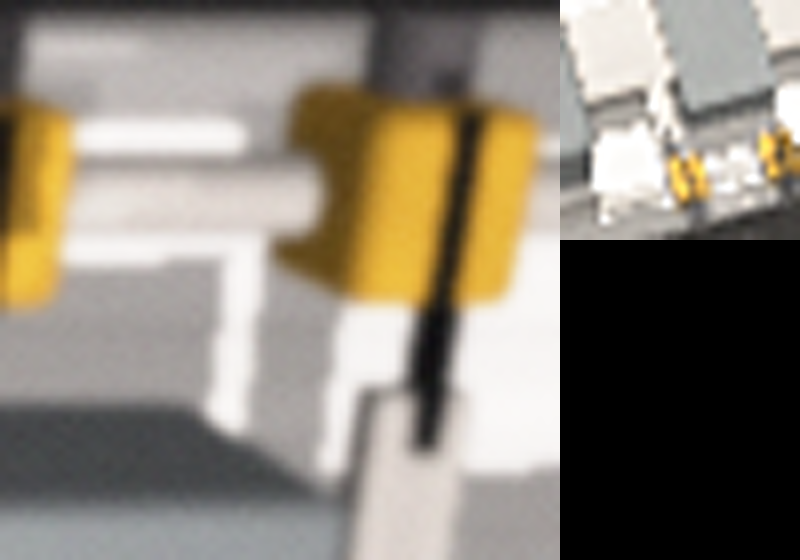

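The pointer line at (436,318) now continues the first rider's line, which ends at (440,300) in the crop, to within about 0.3 mm. The grip is steady at 50 N.

```bash
python3 -c "
from plant import ctrl
print(ctrl.sign_off())"
```

```text
the job is handed in; nothing more can be done
None
```

The small bottle stands in the ring, so I pulled the jaw open about 36 mm to the first mark. I handed the job in while still holding the handle, with the pointer about 0.3 mm from the mark or closer by the wrist camera.

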